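Hold a block in the sawing board, ready to saw

TASK

Get the dark brick-shaped wooden block lying just left of the plywood sawing board ready for sawing: lift it from the bench onto the board and lay it lengthwise along the tall fence, flat on the board, with one long side flush against the fence and one end touching the stop block. Then keep it there with one steady diagonal push, down onto the board and against the fence together, so that it bears on each of them with roughly 10 to 20 N; be gentle throughout, never pressing or knocking it against board, fence or stop with more than 45 N, and leave the other loose things alone. Finish while still pushing: do not let go or back off at the end.

Things in the scene. Friction and masses are not known exactly. Their poses are not given: they have to be found in the camera images.
- workpiece: dark red-brown wooden block like a small brick, 55 x 120 x 50 mm (own x, y, z), about 0.25 kg, lying by itself on the bench just left of the sawing board (the similar blocks in the heap at the far left are other stock). Origin: centre of its underside; y is its long axis, z up. Grasp it across the 55 mm width.
- saw_board: flat plywood base of the sawing board, 160 x 280 x 18 mm (own x, y, z), screwed to the bench (cannot move). Origin: centre of its underside; the top is 18 mm above it; x points to the fence (far side), y to the left along the fence. It may be turned a little on the bench. The wood is not slippery: much of a sideways push is lost to friction on the board if the block is pressed down hard before it reaches the fence.
- fence: upright pale wooden bar 22 x 280 x 55 mm (x, y, z) fixed on the far edge of the board, with a dark saw kerf near its right end. Taller than the block, so a finger cannot stay between the block and the fence. Origin: centre of its underside, which is on the board's top; its axes are those of the board; the face toward the robot is at x = -11 mm, i.e. 58 mm from the board's centre line.
- stop_block: wooden length stop 80 x 30 x 45 mm (x, y, z) with a small steel screw on top, fixed on the board against the fence, left of the middle; where along the fence differs each time. Origin: centre of its underside, on the board's top; axes as the board's; the face for the block's end is its right one, at y = -15 mm. It reaches 80 mm out from the fence.
- pencil: red pencil 168 mm long, loose on the bench near the robot; bystander. Origin: centre of its underside.
- offcut: tiny wooden offcut 30 x 55 x 18 mm, loose; bystander. Origin: centre of its underside.
- screwdriver: screwdriver with a black handle, 213 mm long, loose; bystander. Origin: centre of its underside.
- chuck_key: T-shaped grey steel chuck key, 96 x 125 x 15 mm, loose, to the right; bystander. Origin: centre of its underside.
Mind the look-alikes: they are no part of the job. What is shaped like the workpiece but orange is not meant.

How it is judged:
By the outcome, as a careful person would: the job done as asked, in the order asked, and still so for the second after the job is handed in, while the arm keeps its last pose, push and grip.
It also fails if it takes over 51 s, if anything falls off the work surface, if the arm or the gripper's body presses on something with over 40 N, if the wrist force passes 120 N, or if a joint passes its speed limit or range.

ROBOT

A 6-joint arm with a two-finger parallel gripper is mounted at the origin on a cart in front of the work surface, level with it; the furniture and walls round the work are solid. World frame = base frame: x ahead of the robot, y to its left, z up, the work surface at z = 0. Lengths are in m, angles in rad, forces in N, time in s.
With the tool pointing down it reaches from about 0.25 to 0.775 m from the base axis. Payload 4 kg.
Tool frame: the origin (TCP) lies at the centre of the arm's flange, where the gripper is bolted on; the fingertips stand 199 mm ahead of it and the grasp point (between the pads) lies 180 mm ahead of it (robot.tcp_to_tips is the z of the fingertips in the tool frame, in m); z points along the fingers, y is the line along which they close (so a half turn about z gives the same grasp; the last joint's range is limited). The gripper opens to 94 mm and grips with 3 to 60 N. Pads are 16 mm wide; open, the fingers measure 119 mm over their backs; the gripper's body (75 mm by 177 mm) begins 78 mm behind the grasp point.
Start: joints at [-1.439, 0.087, 1.371, -0, 1.684, -0.103], TCP at [0.128, -0.535, 0.405] pointing down, gripper open.
Joint ranges: [-3.1, 3.1], [-0.76, 2.03], [0.27, 2.55], [-1.08, 4.22], [0.17, 2.65], [-2.57, 2.57]. Speed limits (rad/s): [2.79, 2.79, 3.14, 3.14, 3.14, 3.14].

INTERFACE

Orientations are given as [roll, pitch, yaw] about the fixed x, y, z axes, in that order (R = Rz(yaw) Ry(pitch) Rx(roll)).
In Python, from bench import robot gives the robot as it stands.
- The arm moves only by the tool play_rows, never from a script. Its arguments are lists of equal length, an entry for each row: "translation": the shift along the tool's x, y, z scaled (see below), a list of three; "twist": the turn, a rotation vector about the tool's x, y, z scaled (see below), a list of three; "gripper": the opening, from -1 (shut) to 1 (fully open). A call has 1 to 8 rows; each row shifts and turns the commanded pose from where the row before left it, along the tool's axes as they then stand; what a row does not reach is not made up. The controller multiplies each number of a shift by 0.04 m and each number of a turn by 0.1 rad. A row lasts 1/10 s, in which the tool goes at most 50 mm and 8.59 degrees, less where a joint would pass 70% of its speed; a pose out of reach is approached as far as the arm can. A call with a number of a shift or a turn outside -1 to 1 is refused whole. A call with a gripper value outside its range is refused whole. The fingers move at their own pace and stop on an object; the grip force is fixed at half the most. Time passes only in rows, so rows that do not move let the fingers close. It gives the time, the measured TCP pose, the force, the opening and the grip force at its end, in the units of the state.
- robot.get_obs(): the state, without advancing time (a new reading comes with each control period).
- robot.snapshot(name): name is "scene" or "side" or "wrist"; returns the picture (384x512x3 uint8, red, green, blue); there is no depth.
- robot.camera_model(name): a dict with "camera_matrix" (3x3 intrinsics, pixels), "rvec" (rotation vector, rad) and "tvec" (3), from world to camera coordinates, as OpenCV has them. Camera axes: x right, y down, z forward; pixel columns grow to the right and rows downward; lengths in m; the calibration is good to about 2 mm. A picture is of the moment at which its call begins: read the wrist's pose just before it. camera_model takes no time and is no camera call; for the wrist camera it gives the pose at the moment of the call.
- robot.close_job(): hands the job in; it is judged then, once.
Trained networks look in the newest picture that a camera, given by its name, has taken for a name from the list of things; names that differ only in an ending like _2 or _b are one class to them, and where a whole thing is asked for, a point or a joint stands for the part that bears it (a point fixed in the world has none). Each returns a list of dicts, best first, with "score" (0 to 1); they miss things now and then, are a little off and sometimes report something else, mostly with a low value. They report only what shows in the picture. A call takes as long as a camera call. They do not tell look-alikes from the thing itself.
- robot.recognise(name, camera): "centre" ([x, y, z] in m, in world coordinates, good to about 4 mm: the middle of the surface that is visible of it).
- robot.spot_point(name, camera): "centre" ([x, y, z] in m, in world coordinates, good to about 4 mm: a listed point, or the origin of a listed thing).
The state is a dict: "time": time; "joint_positions": joint angles; "qvel": joint speeds; "joint_torque": joint torques, N m; "tool_pos": TCP position; "ee_rot": TCP orientation; "wrist_force": force on the tool from outside, world axes, zero at the start; "wrist_torque": the same for the moment, N m; "width": finger opening in m; "finger_force": force on a finger pad.
Only numpy, scipy, OpenCV 4.12 (cv2) and the standard library are available. Lean on these libraries where they do the work, as an engineer would, in place of code of your own. Each camera call takes 0.05 s, during which the arm holds its last target. There are 200 camera calls.

## Working session

There is one attempt and no reset: what is moved stays moved. The work goes in short steps, Python scripts to look and compute and a tool call to move; the robot and the scene stay as the last step left them, time stands still between calls to the robot, and variables do not carry over. Pictures are saved under pics/ and viewed, at most 10 in all, crops included, and the job is handed in when it is done.

Besides the shell and the picture viewer there is one more tool, called as name(argument=value, ...) on one line, values as JSON. play_rows: Moves the arm, as the interface text tells. Its arguments: {"type":"object","properties":{"translation":{"type":"array","items":{"type":"array","items":{"type":"number","minimum":-1,"maximum":1}}},"twist":{"type":"array","items":{"type":"array","items":{"type":"number","minimum":-1,"maximum":1}}},"gripper":{"type":"array","items":{"type":"number"}}},"required":["translation","twist","gripper"]}

```bash
mkdir -p pics; ls
python3 - <<'E'
from bench import robot
import cv2
for c in ["scene","side"]:
    im=robot.snapshot(c); cv2.imwrite(f"pics/{c}0.png",im[:,:,::-1])
    for n in ["workpiece","saw_board","fence","stop_block"]:
        print(c,n,[(r['score'],r['centre']) for r in robot.recognise(n,c)][:3],[(r['score'],r['centre']) for r in robot.spot_point(n,c)][:3])
o=robot.get_obs();print(o)
E
```

```text
pics
scene workpiece [(0.98, [0.5541, 0.1628, 0.0444]), (0.94, [0.5031, 0.479, 0.0491]), (0.91, [0.324, 0.2266, 0.0545])] [(0.91, [0.5728, 0.1469, -0.0027]), (0.73, [0.5326, 0.472, -0.0019]), (0.68, [0.4895, 0.2994, -0.0014])]
scene saw_board [(0.78, [0.5233, -0.1102, 0.0155])] [(0.86, [0.5575, -0.1205, 0.0004])]
scene fence [(0.84, [0.6129, -0.105, 0.0603]), (0.55, [0.5243, -0.1093, 0.0182])] [(0.57, [0.6249, -0.1106, 0.0188])]
scene stop_block [(0.55, [0.5588, -0.0352, 0.0515]), (0.54, [0.5259, -0.1108, 0.0187])] [(0.75, [0.5686, -0.0464, 0.0176])]
side workpiece [(0.79, [0.4772, 0.2666, 0.0455]), (0.75, [0.5706, 0.1267, 0.0448]), (0.73, [0.5219, 0.4501, 0.0394])] [(0.97, [0.3349, 0.212, 0.0001]), (0.82, [0.4891, 0.2996, 0.0013]), (0.72, [0.5304, 0.47, -0.0002])]
side saw_board [(0.83, [0.5382, -0.1594, 0.021]), (0.74, [0.6227, -0.1481, 0.0654])] [(0.87, [0.5611, -0.1202, 0.0027])]
side fence [(0.77, [0.6209, -0.1522, 0.0672])] [(0.89, [0.6295, -0.1102, 0.0186])]
side stop_block [(0.55, [0.5664, -0.0634, 0.0518])] [(0.56, [0.574, -0.0472, 0.0164])]
{'time': 0.9, 'joint_positions': array([-1.43908912e+00,  8.72131260e-02,  1.37070716e+00, -4.04213066e-05,
        1.68358898e+00, -1.03084333e-01]), 'qvel': array([ 3.98455350e-04, -3.29133612e-05,  2.41689657e-04,  4.34457462e-04,
       -7.30351446e-04,  7.73326847e-04]), 'joint_torque': array([ 1.07482498e-03, -3.40031576e+01, -3.02598667e+01,  7.18865753e-02,
        2.35386105e-02,  2.65454645e-06]), 'tool_pos': array([ 0.12795048, -0.53491309,  0.40469506]), 'ee_rot': array([3.14151385e+00, 4.85310132e-05, 2.34786985e-01]), 'wrist_force': array([ 0.03915508, -0.434067  , -0.33698368]), 'wrist_torque': array([-0.00291773,  0.01862348,  0.01699849]), 'finger_force': 0.0, 'width': 0.09376428992035458}
```

View pics/scene0.png

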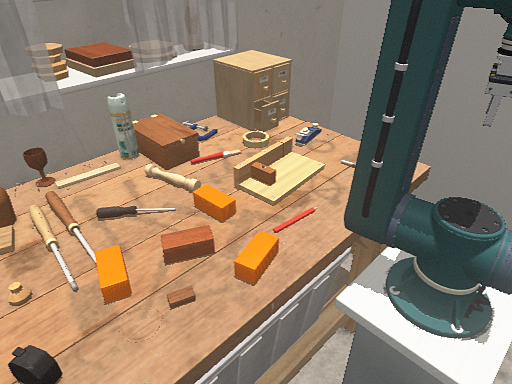

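View pics/side0.png

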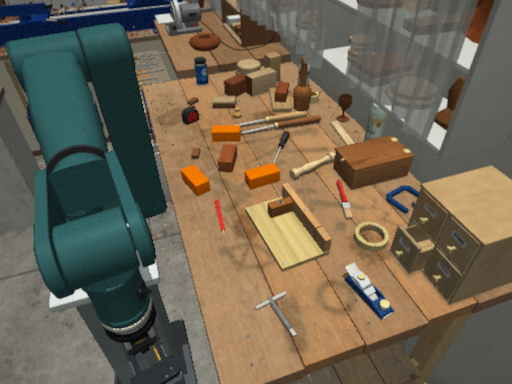

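The dark workpiece is at scene (188,244) / side (228,157), which matches the detection at about (0.49, 0.30). The oranges are look-alikes. The board is at scene (280,177), turned about 0.15 rad. I'll look at both with the wrist camera on the way.

play_rows(translation=[[0, 0, 0], [0, 0, 0], [0, 0, 0], [0.85, -0.85, 0], [0.85, -0.85, 0], [0.85, -0.85, 0], [0.85, -0.85, 0], [0.85, -0.85, 0]], twist=[[0, 0, 0.8], [0, 0, 0.8], [0, 0, 0.75], [0, 0, 0], [0, 0, 0], [0, 0, 0], [0, 0, 0], [0, 0, 0]], gripper=[1, 1, 1, 1, 1, 1, 1, 1])

```text
time: 1.7
tool_pos: [0.2989, -0.3634, 0.4049]
ee_rot: [3.141, -0.001, -0.001]
wrist_force: [0.2, -0.4, 0.3]
width: 0.094
finger_force: 0.0
```

play_rows(translation=[[0.85, -0.85, 0], [0.85, -0.85, 0], [0.85, -0.85, 0], [0.85, -0.85, 0], [0.85, -0.85, 0], [0.85, -0.85, 0], [0, -0.85, 0], [0, 0, 0]], twist=[[0, 0, 0], [0, 0, 0], [0, 0, 0], [0, 0, 0], [0, 0, 0], [0, 0, 0], [0, 0, 0], [0, 0, 0]], gripper=[1, 1, 1, 1, 1, 1, 1, 1])

```text
time: 2.5
tool_pos: [0.5028, -0.1235, 0.4045]
ee_rot: [-3.14, 0.0, 0.006]
wrist_force: [-0.0, -0.7, 0.9]
width: 0.094
finger_force: 0.0
```

Run:
```python
from bench import robot
import cv2
m=robot.camera_model("wrist")
im=robot.snapshot("wrist"); cv2.imwrite("pics/w1.png",im[:,:,::-1])
import numpy as np; np.savez("w1.npz",K=m['camera_matrix'],r=m['rvec'],t=m['tvec'])
R=cv2.Rodrigues(m['rvec'])[0]; print("cam",-R.T@m['tvec'],R[2])
for n in ["saw_board","fence","stop_block"]:
    print(n,[(r['score'],r['centre']) for r in robot.spot_point(n,"wrist")][:3])
o=robot.get_obs();print(o['time'],o['tool_pos'],o['ee_rot'])
```

```text
cam [ 0.58057396 -0.12275648  0.38474257] [-2.70750238e-01  5.85675753e-04 -9.62649451e-01]
saw_board [(0.63, [0.5601, -0.1184, -0.0011])]
fence [(0.95, [0.6289, -0.1126, 0.0148]), (0.4, [0.4384, -0.3987, 0.0002])]
stop_block [(0.8, [0.5686, -0.0449, 0.0162])]
2.7 [ 0.50177947 -0.12775974  0.40479467] [ 3.14081765e+00 -1.59503116e-04 -1.26905761e-03]
```

View pics/w1.png

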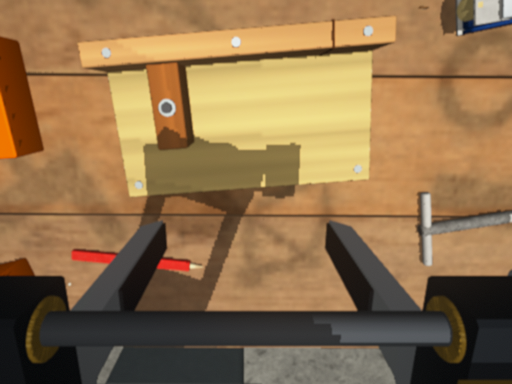

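The board fills the middle: front corners at about (130,196) and (369,178), fence top from (79,44) to (396,40), and the stop at (168,105) with its right face showing. I'll zoom in for the exact edges.

```bash
python3 - <<'E'
import cv2
im=cv2.imread("pics/w1.png")
cv2.imwrite("pics/w1c.png",cv2.resize(im[30:180,70:270],None,fx=4,fy=4,interpolation=cv2.INTER_CUBIC))
E
cat > h.py <<'E'
import numpy as np, cv2
def rays(f,pts,z):
    d=np.load(f); R=cv2.Rodrigues(d['r'])[0]; c=-R.T@d['t'].ravel()
    out=[]
    for (u,v),zz in zip(pts,np.broadcast_to(z,len(pts))):
        r=R.T@np.linalg.solve(d['K'],[u,v,1]); out.append(c+r*(zz-c[2])/r[2])
    return np.array(out)
E
python3 -c "
from h import *
np.set_printoptions(precision=4,suppress=True)
p=rays('w1.npz',[(130,196),(369,178),(79,44),(394,17),(396,40),(84,68)],[.018,.018,.073,.073,.073,.073])
print(p)
f=lambda a,b:(np.linalg.norm(a-b),np.arctan2(-(a-b)[0],(a-b)[1]))
print(f(p[0],p[1]),f(p[2],p[3]),f(p[5],p[4]))
"
```

```text
[[ 0.4683  0.0126  0.018 ]
 [ 0.4914 -0.2643  0.018 ]
 [ 0.6245  0.0245  0.073 ]
 [ 0.6472 -0.2494  0.073 ]
 [ 0.629  -0.2534  0.073 ]
 [ 0.6047  0.0227  0.073 ]]
(np.float64(0.2778655251842341), np.float64(0.08334204539498438)) (np.float64(0.2748026881890143), np.float64(0.08266921587710414)) (np.float64(0.2771552303960964), np.float64(0.08793687354037613))
```

View pics/w1c.png

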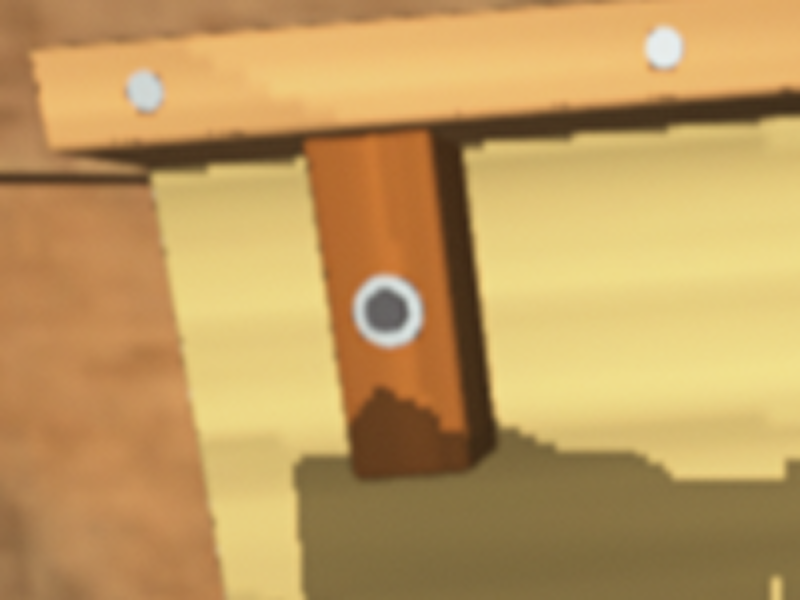

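play_rows(translation=[[-0.2, -1, 0], [-0.2, -1, 0], [-0.2, -1, 0], [-0.2, -1, 0], [-0.2, -1, 0], [-0.2, -1, 0], [-0.2, -1, 0], [-0.2, -1, 0]], twist=[[0, 0, 0], [0, 0, 0], [0, 0, 0], [0, 0, 0], [0, 0, 0], [0, 0, 0], [0, 0, 0], [0, 0, 0]], gripper=[1, 1, 1, 1, 1, 1, 1, 1])

```text
time: 3.5
tool_pos: [0.438, 0.1931, 0.405]
ee_rot: [3.141, -0.001, -0.003]
wrist_force: [0.3, -0.0, -1.2]
width: 0.0938
finger_force: 0.0
```

play_rows(translation=[[-0.2, -1, 0], [-0.2, -1, 0], [0, -0.4, 0], [0, 0, 0], [0, 0, 0]], twist=[[0, 0, 0], [0, 0, 0], [0, 0, 0], [0, 0, 0], [0, 0, 0]], gripper=[1, 1, 1, 1, 1])

```text
time: 4.0
tool_pos: [0.4228, 0.2878, 0.4045]
ee_rot: [3.14, -0.0, -0.002]
wrist_force: [-0.5, 0.1, 0.2]
width: 0.0935
finger_force: 0.0
```

Run:
```python
from bench import robot
from h import *
np.set_printoptions(precision=4,suppress=True)
p=rays('w1.npz',[(178,62.8),(187,147.5),(193.25,140),(186.2,67.5),(146.5,65),(158.2,149.5)],[.063,.063,.018,.018,.063,.063]);print(p)
m=robot.camera_model("wrist")
im=robot.snapshot("wrist"); cv2.imwrite("pics/w2.png",im[:,:,::-1])
np.savez("w2.npz",K=m['camera_matrix'],r=m['rvec'],t=m['tvec'])
print([(r['score'],r['centre']) for r in robot.spot_point("workpiece","wrist")][:3])
o=robot.get_obs();print(o['time'],o['tool_pos'],o['ee_rot'])
```

```text
[[ 0.6104 -0.0598  0.063 ]
 [ 0.5323 -0.0647  0.063 ]
 [ 0.5339 -0.0639  0.018 ]
 [ 0.61   -0.0594  0.018 ]
 [ 0.6083 -0.0307  0.063 ]
 [ 0.5301 -0.0362  0.063 ]]
[(0.93, [0.4881, 0.303, 0.0014]), (0.91, [0.5754, 0.1458, 0.0017]), (0.88, [0.5316, 0.4697, 0.0011])]
4.1 [0.4228 0.2874 0.4047] [ 3.1408 -0.0003 -0.0029]
```

View pics/w2.png

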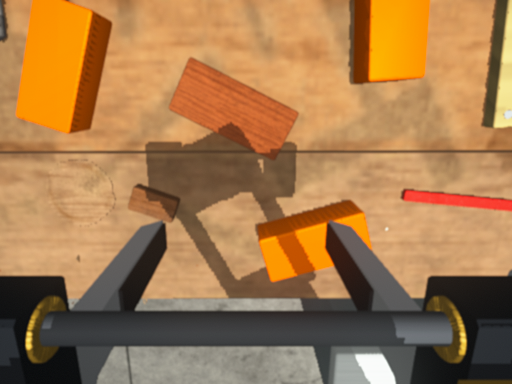

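Run:
```python
from h import *
np.set_printoptions(precision=4,suppress=True)
im=cv2.imread("pics/w2.png"); hsv=cv2.cvtColor(im,cv2.COLOR_BGR2HSV)[50:170,160:310]
print(hsv[45,60],hsv[90,100],hsv[20,120])
p=rays('w2.npz',[(191,58),(298,112),(276,157),(170,107)],.05);print(p,p.mean(0))
for i in range(4):
    d=p[(i+1)%4]-p[i];print(np.linalg.norm(d),np.degrees(np.arctan2(d[1],d[0])))
cv2.imwrite("pics/w2c.png",cv2.resize(im[45:170,155:310],None,fx=4,fy=4,interpolation=cv2.INTER_CUBIC))
```

```text
[ 11 190 216] [ 10 193 201] [ 15 143 223]
[[0.5365 0.3395 0.05  ]
 [0.4861 0.2355 0.05  ]
 [0.4409 0.2564 0.05  ]
 [0.4913 0.3625 0.05  ]] [0.4887 0.2985 0.05  ]
0.11560384697839474 -115.86525910135168
0.04977766192996046 155.20518115618313
0.11744752409871533 64.60798807217773
0.05074720281552762 -26.892453709904483
```

View pics/w2c.png

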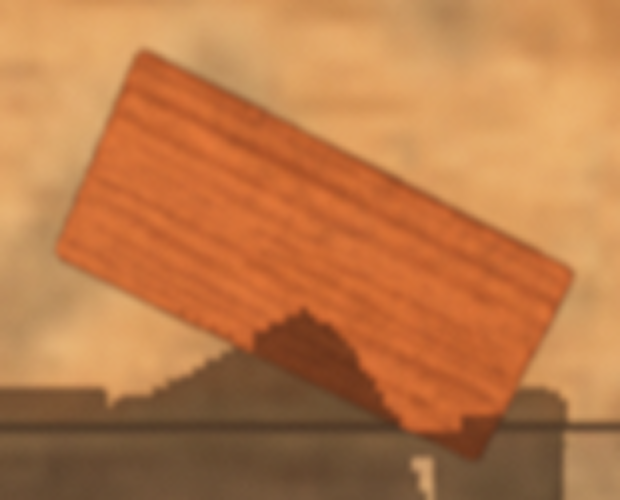

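The brick's top corners in the w2 image are (191,58), (298,112), (276,157) and (170,107). That gives a centre of (0.489, 0.299) and a long axis at 64.5° from x, so the grasp yaw is about 1.126. Board yaw is about 0.084. I'll go for the grasp.

play_rows(translation=[[0.83, -0.15, 0], [0.83, -0.15, 0], [0, 0, 0.5], [0, 0, 0.5], [0, 0, 0.5], [0, 0, 0.5], [0, 0, 0.5], [0, 0, 0.5]], twist=[[0, 0, 0], [0, 0, 0], [0, 0, -1], [0, 0, -1], [0, 0, -1], [0, 0, -1], [0, 0, -1], [0, 0, -1]], gripper=[1, 1, 1, 1, 1, 1, 1, 1])

```text
time: 4.9
tool_pos: [0.4892, 0.2992, 0.2841]
ee_rot: [3.141, -0.0, 0.601]
wrist_force: [-0.4, -0.8, -0.0]
width: 0.0939
finger_force: 0.0
```

play_rows(translation=[[0, 0, 0], [0, 0, 0], [0, 0, 0], [0, 0, 0], [0, 0, 0], [0, 0, 0], [0, 0, 0]], twist=[[0, 0, -1], [0, 0, -1], [0, 0, -1], [0, 0, -1], [0, 0, -1], [0, 0, -0.3], [0, 0, 0]], gripper=[1, 1, 1, 1, 1, 1, 1])

```text
time: 5.6
tool_pos: [0.489, 0.2999, 0.2848]
ee_rot: [3.141, 0.0, 1.127]
wrist_force: [0.7, -0.5, 0.4]
width: 0.0937
finger_force: 0.0
```

Run:
```python
from bench import robot
from h import *
im=robot.snapshot("wrist"); cv2.imwrite("pics/w3.png",im[:,:,::-1])
o=robot.get_obs();print(o['time'],o['tool_pos'],o['ee_rot'],o['joint_positions'],o['wrist_force'])
```

```text
5.65 [0.4888723  0.30011356 0.28478326] [3.14131159e+00 5.33794077e-05 1.12686176e+00] [ 4.51808110e-01  1.92256544e-01  1.49297055e+00 -2.54442985e-04
  1.45623159e+00  8.95771734e-01] [ 0.2844762  -0.05004819 -0.19893695]
```

View pics/w3.png

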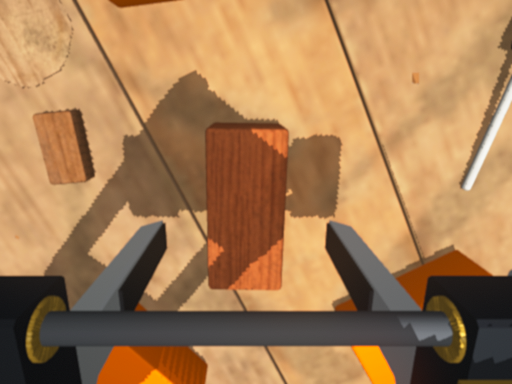

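Well centred: the block spans columns 206–285 and the fingers 165–328. Descending and gripping.

play_rows(translation=[[0, 0, 0.7], [0, 0, 0.7], [0, 0, 0.47], [0, 0, 0], [0, 0, 0], [0, 0, 0], [0, 0, 0], [0, 0, 0]], twist=[[0, 0, 0], [0, 0, 0], [0, 0, 0], [0, 0, 0], [0, 0, 0], [0, 0, 0], [0, 0, 0], [0, 0, 0]], gripper=[1, 1, 1, 1, -1, -1, -1, -1])

```text
time: 6.45
tool_pos: [0.4889, 0.3012, 0.2112]
ee_rot: [3.14, -0.002, 1.13]
wrist_force: [0.1, -0.1, 0.2]
width: 0.0654
finger_force: 0.0
```

play_rows(translation=[[0, 0, 0], [0, 0, 0], [0, 0, -0.3], [0, 0, -0.7], [0, 0, -0.7], [0, 0, -0.7], [0, 0, 0]], twist=[[0, 0, 0], [0, 0, 0], [0, 0, 0], [0, 0, 0], [0, 0, 0], [0, 0, 0], [0, 0, 0]], gripper=[-1, -1, -1, -1, -1, -1, -1])

```text
time: 7.15
tool_pos: [0.4894, 0.3016, 0.3112]
ee_rot: [3.136, -0.008, 1.13]
wrist_force: [0.4, 0.1, -1.6]
width: 0.0548
finger_force: 29.9
```

play_rows(translation=[[0, 0, 0], [0, 0, 0], [0, 0, 0], [0, 0, 0], [0, 0, 0], [0, 0, 0], [-0.5, 0.1, 0], [-1, 0.1, 0]], twist=[[0, 0, -0.9], [0, 0, -1], [0, 0, -1], [0, 0, -1], [0, 0, -0.8], [0, 0, -0.55], [0, 0, 0], [0, 0, 0]], gripper=[-1, -1, -1, -1, -1, -1, -1, -1])

```text
time: 7.95
tool_pos: [0.5008, 0.2429, 0.3036]
ee_rot: [-3.139, -0.0, 1.659]
wrist_force: [0.5, -0.7, -1.7]
width: 0.0549
finger_force: 29.9
```

play_rows(translation=[[-1, 0.1, 0], [-1, 0.1, 0], [-1, 0.1, 0], [-1, 0.1, 0], [-1, 0.1, 0], [-1, 0.1, 0], [-1, 0.1, 0], [-1, 0.1, 0]], twist=[[0, 0, 0], [0, 0, 0], [0, 0, 0], [0, 0, 0], [0, 0, 0], [0, 0, 0], [0, 0, 0], [0, 0, 0]], gripper=[-1, -1, -1, -1, -1, -1, -1, -1])

```text
time: 8.75
tool_pos: [0.5598, -0.0758, 0.3038]
ee_rot: [-3.139, -0.001, 1.655]
wrist_force: [0.4, 0.2, -2.7]
width: 0.0552
finger_force: 29.9
```

play_rows(translation=[[-1, 0, 0], [-0.5, 0, 0], [0, 0, 0], [0, 0, 0]], twist=[[0, 0, 0], [0, 0, 0], [0, 0, 0], [0, 0, 0]], gripper=[-1, -1, -1, -1])

```text
time: 9.15
tool_pos: [0.5649, -0.1341, 0.3041]
ee_rot: [-3.139, -0.002, 1.654]
wrist_force: [-0.1, 0.1, -1.6]
width: 0.0548
finger_force: 29.9
```

Run:
```python
from bench import robot
from h import *
m=robot.camera_model("wrist")
im=robot.snapshot("wrist"); cv2.imwrite("pics/w4.png",im[:,:,::-1])
np.savez("w4.npz",K=m['camera_matrix'],r=m['rvec'],t=m['tvec'])
o=robot.get_obs();print(o['time'],o['tool_pos'],o['ee_rot'],o['joint_positions'],o['wrist_force'])
```

```text
9.2 [ 0.56496983 -0.1334264   0.30448888] [-3.13943497e+00 -1.70231583e-03  1.65507534e+00] [-3.29752558e-01  1.95196784e-01  1.44913949e+00  6.92172670e-04
  1.49991662e+00 -4.14083345e-01] [ 0.31440862  0.11361821 -2.69878882]
```

View pics/w4.png

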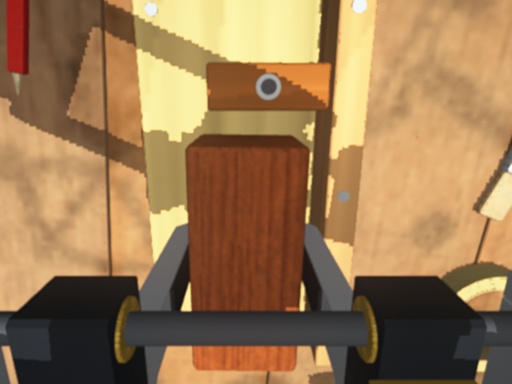

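The held block is parallel to the fence (fence top edge near column 330, block 187–308) and in front of the stop (rows 62–110). Lowering.

play_rows(translation=[[0, 0, 0.6], [0, 0, 0.6], [0, 0, 0.4], [0, 0, 0.1], [0, 0, 0]], twist=[[0, 0, 0], [0, 0, 0], [0, 0, 0], [0, 0, 0], [0, 0, 0]], gripper=[-1, -1, -1, -1, -1])

```text
time: 9.7
tool_pos: [0.5651, -0.1329, 0.2371]
ee_rot: [-3.14, -0.001, 1.656]
wrist_force: [1.0, 0.0, -1.6]
width: 0.0549
finger_force: 29.9
```

play_rows(translation=[[0, 0, 0.05], [0, 0, 0.05], [0, 0, 0]], twist=[[0, 0, 0], [0, 0, 0], [0, 0, 0]], gripper=[-1, -1, -1])

```text
time: 10.0
tool_pos: [0.5655, -0.1341, 0.2346]
ee_rot: [3.14, 0.001, 1.655]
wrist_force: [1.0, -0.1, -1.8]
width: 0.0552
finger_force: 29.9
```

play_rows(translation=[[0.05, 0, 0.03], [0.05, 0, 0.03], [0.05, 0, 0], [0.03, 0, 0], [0.03, 0, 0], [0, 0, 0]], twist=[[0, 0, 0], [0, 0, 0], [0, 0, 0], [0, 0, 0], [0, 0, 0], [0, 0, 0]], gripper=[-1, -1, -1, -1, -1, -1])

```text
time: 10.6
tool_pos: [0.5646, -0.1255, 0.2315]
ee_rot: [-3.142, 0.0, 1.655]
wrist_force: [0.9, -0.2, -1.7]
width: 0.0548
finger_force: 29.9
```

play_rows(translation=[[0.025, 0, 0], [0, 0, 0]], twist=[[0, 0, 0], [0, 0, 0]], gripper=[-1, -1])

```text
time: 10.8
tool_pos: [0.5645, -0.1247, 0.2315]
ee_rot: [3.142, 0.0, 1.655]
wrist_force: [0.1, 0.1, -1.4]
width: 0.055
finger_force: 29.9
```

play_rows(translation=[[0.025, 0, 0], [0.025, 0, 0], [0, 0, 0]], twist=[[0, 0, 0], [0, 0, 0], [0, 0, 0]], gripper=[-1, -1, -1])

```text
time: 11.1
tool_pos: [0.5643, -0.1226, 0.2315]
ee_rot: [-3.142, 0.0, 1.655]
wrist_force: [-0.4, -0.1, -2.8]
width: 0.0551
finger_force: 29.9
```

play_rows(translation=[[0.025, 0, 0], [0, 0, 0]], twist=[[0, 0, 0], [0, 0, 0]], gripper=[-1, -1])

```text
time: 11.3
tool_pos: [0.5643, -0.1219, 0.2315]
ee_rot: [3.142, 0.001, 1.655]
wrist_force: [0.9, -2.4, -2.3]
width: 0.0551
finger_force: 29.9
```

play_rows(translation=[[0.015, 0, 0], [0, 0, 0]], twist=[[0, 0, 0], [0, 0, 0]], gripper=[-1, -1])

```text
time: 11.5
tool_pos: [0.5643, -0.1217, 0.2316]
ee_rot: [3.141, 0.002, 1.655]
wrist_force: [-0.2, -2.8, -3.2]
width: 0.055
finger_force: 29.9
```

play_rows(translation=[[0, 0, 0.03], [0, 0, 0.025], [0, 0, 0]], twist=[[0, 0, 0], [0, 0, 0], [0, 0, 0]], gripper=[-1, -1, -1])

```text
time: 11.8
tool_pos: [0.5644, -0.1217, 0.2299]
ee_rot: [3.14, 0.002, 1.655]
wrist_force: [-0.8, -5.2, -0.0]
width: 0.0547
finger_force: 29.9
```

Stop contact felt and the board just touched. Opening slightly, to about 65 mm, then lifting.

play_rows(translation=[[0, 0, 0], [0, 0, 0], [0, 0, 0], [0, 0, 0]], twist=[[0, 0, 0], [0, 0, 0], [0, 0, 0], [0, 0, 0]], gripper=[0.38, 0.38, 0.38, 0.38])

```text
time: 12.2
tool_pos: [0.5642, -0.1207, 0.2291]
ee_rot: [-3.141, -0.001, 1.655]
wrist_force: [-0.2, 0.5, -0.5]
width: 0.0649
finger_force: 0.0
```

play_rows(translation=[[0, 0, -0.3], [0, 0, -0.7], [0, 0, -0.7], [0, 0, -0.7], [0, 0, 0]], twist=[[0, 0, 0], [0, 0, 0], [0, 0, 0], [0, 0, 0], [0, 0, 0]], gripper=[0.38, 0.38, 0.38, 0.38, 0.38])

```text
time: 12.7
tool_pos: [0.5652, -0.1213, 0.3317]
ee_rot: [3.131, 0.004, 1.655]
wrist_force: [1.0, 0.7, 0.0]
width: 0.0648
finger_force: 0.0
```

play_rows(translation=[[0, -0.67, 0], [0, -0.67, 0], [0, 0, 0], [0, 0, 0], [0, 0, 0], [0, 0, 0], [0, 0, 0], [0, 0, 0]], twist=[[0, 0, 0.9], [0, 0, 1], [0, 0, 1], [0, 0, 1], [0, 0, 1], [0, 0, 1], [0, 0, 1], [0, 0, 1]], gripper=[-0.15, -0.15, -0.15, -0.15, -0.15, -0.15, -0.15, -0.15])

```text
time: 13.5
tool_pos: [0.5105, -0.123, 0.3246]
ee_rot: [-3.14, 0.0, 0.861]
wrist_force: [-0.1, 0.7, -0.5]
width: 0.0399
finger_force: 0.0
```

play_rows(translation=[[0, 0, 0], [0, 0, 0], [0, 0, 0], [0, 0, 0], [0, 0, 0], [0, 0, 0], [0, 0, 0], [0, 0, 0]], twist=[[0, 0, 1], [0, 0, 1], [0, 0, 1], [0, 0, 1], [0, 0, 1], [0, 0, 1], [0, 0, 1], [0, 0, 0.8]], gripper=[-0.15, -0.15, -0.15, -0.15, -0.15, -0.15, -0.15, -0.15])

```text
time: 14.3
tool_pos: [0.5105, -0.1231, 0.3245]
ee_rot: [-3.141, 0.001, 0.081]
wrist_force: [0.6, 0.4, 0.2]
width: 0.0398
finger_force: 0.0
```

Run:
```python
from bench import robot
from h import *
m=robot.camera_model("wrist")
im=robot.snapshot("wrist"); cv2.imwrite("pics/w5.png",im[:,:,::-1])
np.savez("w5.npz",K=m['camera_matrix'],r=m['rvec'],t=m['tvec'])
o=robot.get_obs();print(o['time'],o['tool_pos'],o['ee_rot'],o['joint_positions'],o['wrist_force'])
p=np.array(o['tool_pos']);print(p[0]*.9965+p[1]*.084,-p[0]*.084+p[1]*.9965)
```

```text
14.35 [ 0.5104783  -0.12308214  0.32456644] [-3.14101264e+00  1.08180621e-03  7.94868974e-02] [-3.44617179e-01  6.21362614e-02  1.55699782e+00  8.35551377e-05
  1.52368322e+00  1.14668858e+00] [ 0.01526643 -0.57872865  0.27795181]
0.49835272285625226 -0.16553152727609782
```

View pics/w5.png

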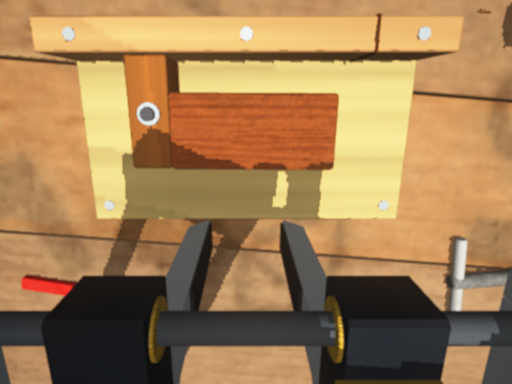

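The block sits square against the stop (cols 170–337, rows 92–168), with a gap to the fence. I'll lower the fingers in front of it and slide it to the fence.

play_rows(translation=[[0, 0, 0.7], [0, 0, 0.7], [0, 0, 0.6], [0, 0, 0.36], [0, 0, 0], [0.1, 0, 0], [0.1, 0, 0], [0.1, 0, 0]], twist=[[0, 0, 0], [0, 0, 0], [0, 0, 0], [0, 0, 0], [0, 0, 0], [0, 0, 0], [0, 0, 0], [0, 0, 0]], gripper=[-0.15, -0.15, -0.15, -0.15, -0.15, -0.15, -0.15, -0.15])

```text
time: 15.15
tool_pos: [0.5237, -0.1224, 0.2325]
ee_rot: [3.14, -0.003, 0.085]
wrist_force: [0.1, -1.0, -0.2]
width: 0.0399
finger_force: 0.0
```

play_rows(translation=[[0.1, 0, 0], [0.1, 0, 0], [0.1, -0.01, 0], [0.1, -0.01, 0], [0, 0, 0]], twist=[[0, 0, 0], [0, 0, 0], [0, 0, 0], [0, 0, 0], [0, 0, 0]], gripper=[-0.15, -0.15, -0.15, -0.15, -0.15])

```text
time: 15.65
tool_pos: [0.5386, -0.1206, 0.2312]
ee_rot: [3.14, 0.001, 0.085]
wrist_force: [-3.6, -2.7, 2.8]
width: 0.0399
finger_force: 1.9
```

play_rows(translation=[[0.05, 0, 0], [0.05, 0, 0], [0.05, 0, 0], [0.05, 0, 0], [0, 0, 0]], twist=[[0, 0, 0], [0, 0, 0], [0, 0, 0], [0, 0, 0], [0, 0, 0]], gripper=[-0.15, -0.15, -0.15, -0.15, -0.15])

```text
time: 16.15
tool_pos: [0.5463, -0.1199, 0.231]
ee_rot: [3.14, 0.002, 0.085]
wrist_force: [-4.0, -1.8, 3.2]
width: 0.0399
finger_force: 2.2
```

play_rows(translation=[[0.025, 0, 0], [0.025, 0, 0], [0, 0, 0]], twist=[[0, 0, 0], [0, 0, 0], [0, 0, 0]], gripper=[-0.15, -0.15, -0.15])

```text
time: 16.45
tool_pos: [0.5482, -0.1197, 0.2311]
ee_rot: [3.14, 0.002, 0.084]
wrist_force: [-6.1, -2.0, 3.5]
width: 0.0397
finger_force: 2.6
```

play_rows(translation=[[0.025, 0, 0], [0.025, 0, 0], [0.025, 0, 0], [0, 0, 0]], twist=[[0, 0, 0], [0, 0, 0], [0, 0, 0], [0, 0, 0]], gripper=[-0.15, -0.15, -0.15, -0.15])

```text
time: 16.85
tool_pos: [0.5511, -0.1195, 0.231]
ee_rot: [3.14, 0.002, 0.084]
wrist_force: [-4.9, -1.6, 3.1]
width: 0.04
finger_force: 2.6
```

play_rows(translation=[[0.025, 0, 0], [0, 0, 0]], twist=[[0, 0, 0], [0, 0, 0]], gripper=[-0.15, -0.15])

```text
time: 17.05
tool_pos: [0.5521, -0.1194, 0.231]
ee_rot: [3.14, 0.002, 0.084]
wrist_force: [-5.8, -3.4, 3.2]
width: 0.0397
finger_force: 2.6
```

play_rows(translation=[[0.025, 0, 0], [0, 0, 0]], twist=[[0, 0, 0], [0, 0, 0]], gripper=[-0.15, -0.15])

```text
time: 17.25
tool_pos: [0.5531, -0.1193, 0.231]
ee_rot: [3.14, 0.002, 0.084]
wrist_force: [-4.4, -2.5, 4.7]
width: 0.0402
finger_force: 2.7
```

play_rows(translation=[[0.025, 0, 0], [0, 0, 0]], twist=[[0, 0, 0], [0, 0, 0]], gripper=[-0.15, -0.15])

```text
time: 17.45
tool_pos: [0.5535, -0.1193, 0.2311]
ee_rot: [3.141, 0.004, 0.084]
wrist_force: [-7.0, -3.5, 5.8]
width: 0.04
finger_force: 4.0
```

play_rows(translation=[[0.025, 0, 0], [0, 0, 0]], twist=[[0, 0, 0], [0, 0, 0]], gripper=[-0.15, -0.15])

```text
time: 17.65
tool_pos: [0.554, -0.1192, 0.2311]
ee_rot: [3.141, 0.007, 0.084]
wrist_force: [-10.8, -3.6, 7.3]
width: 0.0398
finger_force: 5.4
```

Fence contact: the force rises while the position stalls. The push already acts diagonally, about 11 N toward the fence and 7 N down. Building it up gently.

play_rows(translation=[[0.025, 0, 0.005], [0, 0, 0], [0, 0, 0]], twist=[[0, 0, 0], [0, 0, 0], [0, 0, 0]], gripper=[-0.15, -0.15, -0.15])

```text
time: 17.95
tool_pos: [0.5543, -0.1192, 0.2311]
ee_rot: [3.141, 0.009, 0.084]
wrist_force: [-14.4, -3.5, 9.3]
width: 0.0399
finger_force: 6.9
```

play_rows(translation=[[0.02, 0, 0.005], [0, 0, 0], [0, 0, 0]], twist=[[0, 0, 0], [0, 0, 0], [0, 0, 0]], gripper=[-0.15, -0.15, -0.15])

```text
time: 18.25
tool_pos: [0.5547, -0.1192, 0.2311]
ee_rot: [3.141, 0.011, 0.084]
wrist_force: [-15.2, -1.9, 12.6]
width: 0.04
finger_force: 8.2
```

play_rows(translation=[[0.015, 0, 0], [0, 0, 0], [0, 0, 0], [0, 0, 0], [0, 0, 0]], twist=[[0, 0, 0], [0, 0, 0], [0, 0, 0], [0, 0, 0], [0, 0, 0]], gripper=[-0.15, -0.15, -0.15, -0.15, -0.15])

```text
time: 18.75
tool_pos: [0.5549, -0.1192, 0.2311]
ee_rot: [3.141, 0.012, 0.084]
wrist_force: [-17.9, -2.7, 12.8]
width: 0.04
finger_force: 9.0
```

Run:
```python
from bench import robot
from h import *
np.set_printoptions(precision=4,suppress=True)
f=[]
for i in range(12):
    im=robot.snapshot("wrist" if i!=5 else "side"); o=robot.get_obs(); f.append(o['wrist_force'])
    if i==5: s=im
f=np.array(f);print(f.mean(0),f[:4].mean(0),f[-4:].mean(0),o['wrist_torque'],o['tool_pos'],o['ee_rot'],o['time'])
a=cv2.resize(im[:200,60:440,::-1],(760,400),interpolation=cv2.INTER_CUBIC)
b=cv2.resize(s[180:280,230:345,::-1],(230,200),interpolation=cv2.INTER_CUBIC)
c=np.zeros((600,760,3),np.uint8);c[:400]=a;c[400:,:230]=b
cv2.imwrite("pics/fin.png",c)
```

```text
[-17.814   -2.6531  13.2193] [-17.6784  -3.0307  13.3403] [-17.8012  -2.3239  13.3356] [-0.5686  2.8485 -0.1944] [ 0.5549 -0.1192  0.2311] [3.1409 0.0122 0.084 ] 19.35
```

View pics/fin.png

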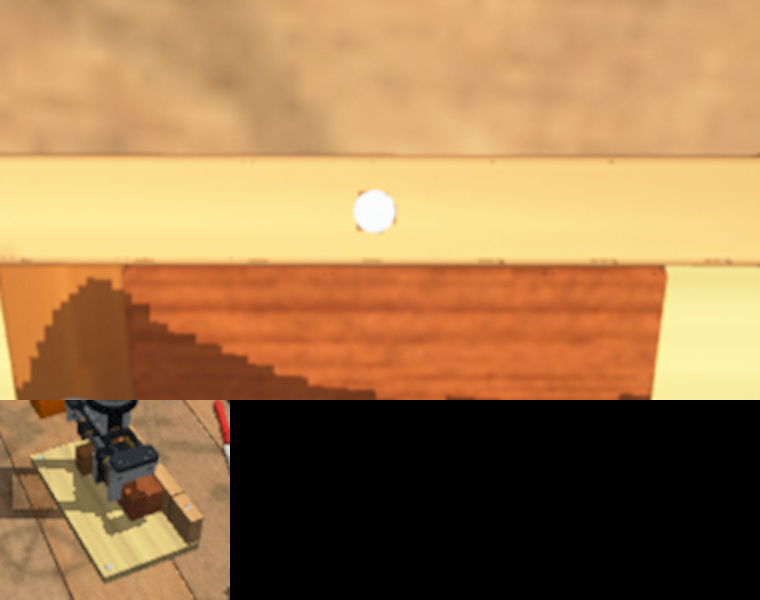

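The last picture shows the block flush along the fence, its left end against the stop, and nothing else disturbed. The push is steady at about 18 N toward the fence and 13 N down, plus the block's weight. Handing in.

```bash
python3 -c "
from bench import robot
print(robot.close_job())"
```

```text
the job is handed in; nothing more can be done
None
```

The job is handed in: the dark block lies on the board, flush to the fence and touching the stop, with the fingers still pushing it at about 18 N toward the fence and 13 N down; the exact load on the fence and board was not measured directly.

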